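Tighten the strainer nut at the bottom of the pump's bore

ROBOT

A 6-joint arm with a two-finger parallel gripper is mounted at the origin on a cart in front of the work surface, level with it; the furniture and walls round the work are solid. World frame = base frame: x ahead of the robot, y to its left, z up, the work surface at z = 0. Lengths are in m, angles in rad, forces in N, time in s.
With the tool pointing down it reaches from about 0.425 to 1.125 m from the base axis. Payload 14.9 kg.
Tool frame: the origin (TCP) lies between the finger pads; the fingertips stand 19 mm ahead of it and the grasp point (between the pads) is the TCP; z points along the fingers, y is the line along which they close (so a half turn about z gives the same grasp; the last joint's range is limited). The gripper opens to 91 mm and grips with 3 to 60 N. Pads are 32 mm wide; open, the fingers measure 118 mm over their backs; the gripper's body (76 mm by 178 mm) begins 60 mm behind the grasp point.
Start: joints at [1.251, 0.379, 1.734, -0, 1.028, -0.033], TCP at [0.198, 0.671, 0.233] pointing down, gripper open.
Joint ranges: [-2.77, 2.77], [-0.74, 2.19], [0, 2.66], [-1.06, 4.2], [0.31, 2.87], [-3.08, 3.08]. Speed limits (rad/s): [1.89, 1.89, 2.39, 3.14, 3.14, 3.14].

INTERFACE

Orientations are given as a unit quaternion [w, x, y, z].
In Python, from workcell import env, eyes, finder gives the robot as it stands.
- The arm moves only by the shell command python3 -m creep 'ROWS'. ROWS is text: rows parted by semicolons, each of 5 numbers parted by spaces: the shift along the tool's x, y, z in m, then the turn about the tool's z in degrees, then the closure, from 0 (fully open) to 1 (shut). In form: dx dy dz turn jaw; .... A call has exactly 5 rows; each row shifts and turns the commanded pose from where the row before left it, along the tool's axes as they then stand; what a row does not reach is not made up. A row lasts 1/10 s, in which the tool goes at most 50 mm and 8.59 degrees, less where a joint would pass 70% of its speed; a pose out of reach is approached as far as the arm can. A call with a gripper value outside its range is refused whole. The fingers move at their own pace and stop on an object; the grip force is fixed at half the most. Time passes only in rows, so rows that do not move let the fingers close, or fill a call up. It gives the time, the measured TCP pose, the force, the opening and the grip force at its end, in the units of the state.
- env.observe(): the state, without advancing time (a new reading comes with each control period).
- eyes.snapshot(name): name is "scene" or "top"; returns a dict with "frame" (384x512x3 uint8, red, green, blue), "mtx" (3x3 intrinsics, pixels), "rvec" (rotation vector, rad) and "tvec" (3), from world to camera coordinates, as OpenCV has them. Camera axes: x right, y down, z forward; pixel columns grow to the right and rows downward; lengths in m; the calibration is good to about 2 mm. A picture is of the moment at which its call begins. There is no depth.
- env.sign_off(): hands the job in; it is judged then, once.
Trained networks look in a picture, given as the dict that the camera call returned (one of the last four; its "shot" number tells which), for a name from the list of things; names that differ only in an ending like _2 or _b are one class to them, and where a whole thing is asked for, a point or a joint stands for the part that bears it (a point fixed in the world has none). Each returns a list of dicts, best first, with "score" (0 to 1); they miss things now and then, are a little off and sometimes report something else, mostly with a low value. They report only what shows in the picture. A call takes as long as a camera call.
- finder.recognise(label, picture): "extent" ([left, top, width, height] in pixels, round what is visible of it).
- finder.masks_of(label, picture): "pixels" (384x512 bool, what is visible of it) and "extent" ([left, top, width, height] in pixels, round what is visible of it).
- finder.place_of(label, picture): "centre" ([column, row] in pixels: a listed point, or the origin of a listed thing).
The state is a dict: "time_s": time; "joint_pos": joint angles; "joint_vel": joint speeds; "joint_torque": joint torques, N m; "position": TCP position; "ee_rot": TCP orientation; "ft_force": force on the tool from outside, world axes, zero at the start; "ft_torque": the same for the moment, N m; "grip_width": finger opening in m; "gripper_force": force on a finger pad.
Only numpy, scipy, OpenCV 4.12 (cv2) and the standard library are available. Lean on these libraries where they do the work, as an engineer would, in place of code of your own. Each camera call takes 0.05 s, during which the arm holds its last target. There are 200 camera calls.

TASK

The coolant pump's strainer has been cleaned and its castellated nut, at the bottom of the pump's deep bore, is only finger-tight. Take the larger of the two nut drivers out of the stand, lower it down the bore and feel gently, pressing lightly, until its teeth drop into the nut's notches; then turn it clockwise until the nut comes up on its seal and is snug at about 0.2 N m, well short of 0.4, which would crush the seal. Draw the driver out and stand it back upright in its well of the stand, leaving the smaller driver where it is.

Things in the scene. Friction and masses are not known exactly. Their poses are not given: they have to be found in the camera images.
- coolant_pump: Fixed pump: aluminium head (block 84 x 84 mm) on a dark base plate, an upright round aluminium tube 56 mm across rising from the head, two brass hose barbs in front, a grey motor lying beside it on its -y side. Origin on the axis of the bore, at the bench; z up.
- bore_mouth (a point): Centre of the mouth of the vertical bore in the pump's upright tube, 100 mm above the bench. Bore 33 mm in diameter, opened by a 5 mm chamfer at the mouth; z up. The nut lies coaxially at the bottom.
- nut_seat (a point): Point on the bore's axis level with the tops of the nut's castellations, 60 mm below the mouth. The nut: round, steel, 30 mm across, six notches 7 mm deep between six castellations. At which angle the notches lie differs each time and is not given (not by the nut's joint value either): feel for it; it repeats every 60 degrees and the driver's teeth go in over about +-7 degrees.
- nut_driver_handle (a point): Centre of the square grey handle (22 x 22 mm across flats, 48 mm tall) of the larger nut driver: 165 mm long, about 0.16 kg, upright in one well of the stand. z up along the driver; x, y square to the handle's flats. Below it an 11 mm shank; the lowest 36 mm is a tube socket 31 mm across ending in six teeth 7.5 mm long. This point is 141 mm above the tips of the teeth.
- nut_driver_mouth (a point): Tip of the larger driver: on its axis, in the plane of the ends of its teeth, 141 mm below the handle's centre. Fully home on the nut it is 67 mm below the bore's mouth (7 mm below the tops of the castellations); while the teeth still ride on the castellations, 60 mm below the mouth.
- driver_stand: Fixed block of light wood, 60 (x) by 150 (y) by 34 mm tall, origin at the centre of its underside. Two round wells, 34.5 mm wide and 28 mm deep (floor 6 mm above the bench), at y = +42 mm and -42 mm of its frame. The larger driver starts in one of them, the smaller in the other.
- small_driver_handle (a point): Centre of the handle (16 x 16 mm, 42 mm tall) of the smaller nut driver (135 mm long, socket 22 mm across), upright in the other well; 114 mm above its tip. It does not fit this nut.
- strainer_nut (a joint): Angle of the nut before it meets its seal, rad; grows clockwise seen from above. Starts at -0.9 to -0.45, finger-tight: turns against about 0.04 N m. At 0 it meets the seal and stops; any further turn winds up the seal and is counted by nut_seal. The driver's teeth have about 14 degrees of play in the notches.
- nut_seal (a joint): How far the nut has been turned on beyond meeting its seal, rad, clockwise; 0 at the start. Torque while turning here: about 0.06 N m of friction plus 1.2 N m per rad, so 0.2 N m near 0.12; at a standstill friction carries a part and the driver feels up to 0.1 N m less. Let go, it springs back to about 0.05 (or stays, if it was less).

How it is judged:
By the outcome, as a careful person would: the job done as asked, in the order asked, and still so for the second after the job is handed in, with the robot touching nothing.
It also fails if it takes over 67 s, if anything falls off the work surface, if the arm or the gripper's body presses on something with over 40 N, if the wrist force passes 120 N, or if a joint passes its speed limit or range.

## Working session

There is one attempt and no reset: what is moved stays moved. The work goes in short steps, Python scripts to look and compute and a shell command to move; the robot and the scene stay as the last step left them, time stands still between calls to the robot, and variables do not carry over. Pictures are saved under pics/ and viewed, at most 10 in all, crops included, and the job is handed in when it is done.

```bash
mkdir -p pics; cat > h.py <<'E'
import numpy as np, cv2
from workcell import env, eyes, finder
def ray(s,px):
    R=cv2.Rodrigues(np.array(s["rvec"],float))[0]; t=np.array(s["tvec"],float).ravel()
    d=R.T@np.linalg.inv(np.array(s["mtx"]))@np.array([px[0],px[1],1.]); return -R.T@t, d/np.linalg.norm(d)
def atz(s,px,z):
    c,d=ray(s,px); return c+d*(z-c[2])/d[2]
def tri(rs):
    A=np.zeros((3,3));b=np.zeros(3)
    for c,d in rs:
        P=np.eye(3)-np.outer(d,d);A+=P;b+=P@c
    return np.linalg.solve(A,b)
def proj(s,p):
    return cv2.projectPoints(np.array([p],float),np.array(s["rvec"],float),np.array(s["tvec"],float),np.array(s["mtx"],float),None)[0].ravel()
E
python3 - <<'E'
from h import *
S={n:eyes.snapshot(n) for n in("scene","top")}
Z=dict(coolant_pump=0,bore_mouth=.1,nut_driver_handle=.147,small_driver_handle=.12,driver_stand=0,nut_driver_mouth=.006)
for n,s in S.items(): cv2.imwrite(f"pics/a_{n}.png",s["frame"][:,:,::-1])
for l,z in Z.items():
    rs=[]
    for n,s in S.items():
        for r in finder.place_of(l,s)[:2]:
            print(l,n,round(r["score"],2),np.round(r["centre"],1),np.round(atz(s,r["centre"],z),4))
        r=finder.place_of(l,s)
        if r: rs.append(ray(s,r[0]["centre"]))
    if len(rs)==2: print("  tri",np.round(tri(rs),4))
for n,s in S.items(): print(n,ray(s,(256,192)))
o=env.observe();print(o)
E
```

```text
coolant_pump scene 0.56 [264.  316.3] [ 0.428  -0.2742  0.    ]
coolant_pump scene 0.53 [237.9 209.2] [0.6616 0.042  0.    ]
coolant_pump top 0.76 [302.4 254.3] [ 0.4214 -0.2628  0.    ]
coolant_pump top 0.48 [168.8 160. ] [0.6836 0.0617 0.    ]
  tri [ 0.4262 -0.2674 -0.0043]
bore_mouth scene 0.94 [262.2 265.8] [ 0.4306 -0.2681  0.1   ]
bore_mouth top 0.94 [311.1 248.5] [ 0.429  -0.2709  0.1   ]
  tri [ 0.4287 -0.2704  0.1022]
nut_driver_handle scene 0.56 [234.5 158.2] [0.64   0.0238 0.147 ]
nut_driver_handle top 0.58 [169.4 159.2] [0.6388 0.0275 0.147 ]
  tri [0.6405 0.0268 0.1458]
small_driver_handle scene 0.79 [250.  181.1] [ 0.6174 -0.0493  0.12  ]
small_driver_handle top 0.71 [310.5 250.1] [ 0.4247 -0.2664  0.12  ]
small_driver_handle top 0.6 [205.  170.3] [ 0.6164 -0.0461  0.12  ]
  tri [ 0.4207 -0.2499  0.2474]
driver_stand scene 0.74 [241.5 222.1] [ 0.6235 -0.0114  0.    ]
driver_stand top 0.6 [196.2 181.2] [ 0.6226 -0.0076 -0.    ]
  tri [ 0.6243 -0.0083 -0.0019]
nut_driver_mouth scene 0.76 [236.  209.8] [0.6487 0.0347 0.006 ]
nut_driver_mouth top 0.52 [180.2 173.2] [0.6447
[... 255 characters left out ...]
_s': 1.3, 'joint_pos': array([ 1.25070040e+00,  3.78896720e-01,  1.73420677e+00, -4.85145988e-05,
        1.02851829e+00, -3.32922598e-02]), 'joint_vel': array([-0.00136957, -0.00103752,  0.0001062 ,  0.00128763, -0.00049897,
        0.00115551]), 'joint_torque': array([-1.01359146e-03, -7.63717604e+01, -4.34728682e+01,  6.51047146e-02,
        3.91504797e-02, -1.89137938e-05]), 'position': array([0.1980331, 0.6714081, 0.2329307]), 'ee_rot': array([ 1.78937704e-05,  1.42898460e-01,  9.89737354e-01, -1.79881211e-05]), 'ft_force': array([-0.02278757,  0.45423021, -0.50259191]), 'ft_torque': array([ 0.04977006,  0.01048618, -0.02281603]), 'gripper_force': 0.0, 'grip_width': 0.09122640662927695}
```

View images.

View pics/a_scene.png

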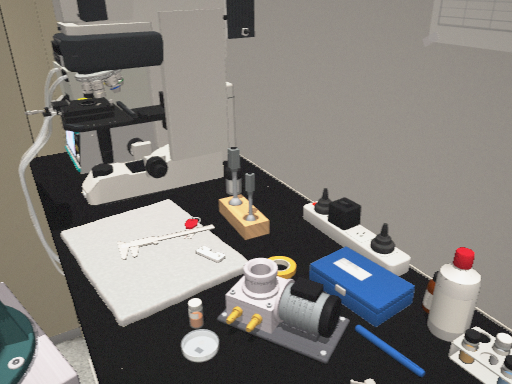

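View pics/a_top.png

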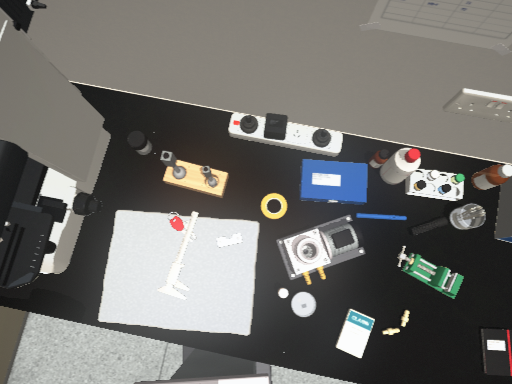

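```bash
python3 - <<'E'
from h import *
s=eyes.snapshot("scene"); t=eyes.snapshot("top")
for p in [(90,195),(228,180),(85,200),(165,158)]: print("scene z0",p,np.round(atz(s,p,0),3))
for p in [(60,275),(100,130),(75,210),(20,290),(100,205)]: print("top z0",p,np.round(atz(t,p,0.0),3),np.round(atz(t,p,.2),3),np.round(atz(t,p,.35),3))
for z in(0,.23,.4): print(proj(s,(.198,.671,z)),proj(t,(.198,.671,z)))
# handle yaw: sharp crops
for n,i,(x,y) in(("scene",s,(234,185)),("top",t,(190,170))):
    cv2.imwrite(f"pics/b_{n}.png",cv2.resize(i["frame"][y-45:y+45,x-45:x+45,::-1],(600,600),interpolation=cv2.INTER_CUBIC))
for l,im in(("nut_driver_handle",s),("nut_driver_handle",t),("driver_stand",t)):
    m=finder.masks_of(l,im)
    if m:
        m=m[0];print(l,m["extent"],m["score"])
        c=np.argwhere(m["pixels"])[:,::-1].astype(np.float32); r=cv2.minAreaRect(c);bx=cv2.boxPoints(r)
        print([np.round(atz(im,p,.034 if l[0]=="d" else .17),4)[:2] for p in bx])
E
```

```text
scene z0 (90, 195) [0.443 0.386 0.   ]
scene z0 (228, 180) [0.762 0.192 0.   ]
scene z0 (85, 200) [0.42  0.368 0.   ]
scene z0 (165, 158) [0.737 0.466 0.   ]
top z0 (60, 275) [0.408 0.331 0.   ] [0.404 0.229 0.2  ] [0.4   0.153 0.35 ]
top z0 (100, 130) [0.778 0.242 0.   ] [0.694 0.159 0.2  ] [0.632 0.097 0.35 ]
top z0 (75, 210) [0.567 0.3   0.   ] [0.529 0.205 0.2  ] [0.5   0.133 0.35 ]
top z0 (20, 290) [ 0.379  0.426 -0.   ] [0.38  0.304 0.2  ] [0.381 0.212 0.35 ]
top z0 (100, 205) [0.576 0.238 0.   ] [0.536 0.155 0.2  ] [0.505 0.094 0.35 ]
[-44.22344125 191.96637854] [-91.04182999 376.98525555]
[-73.41034929 108.86120352] [-211.47777934  413.33758405]
[-98.7599067   36.68228679] [-372.49222788  461.93810704]
nut_driver_handle [228.4, 150.6, 16.6, 57.5] 0.66
[array([0.6328, 0.0376]), array([0.6528, 0.0192]), array([ 0.4624, -0.1874]), array([ 0.4475, -0.1735])]
nut_driver_handle [161.5, 151.5, 25.6, 27.6] 0.87
[array([0.6409, 0.0471]), array([0.6582, 0.0229]), array([ 0.5986, -0.0169]), array([0.5818, 0.007 ])]
```

View pics/b_top.png

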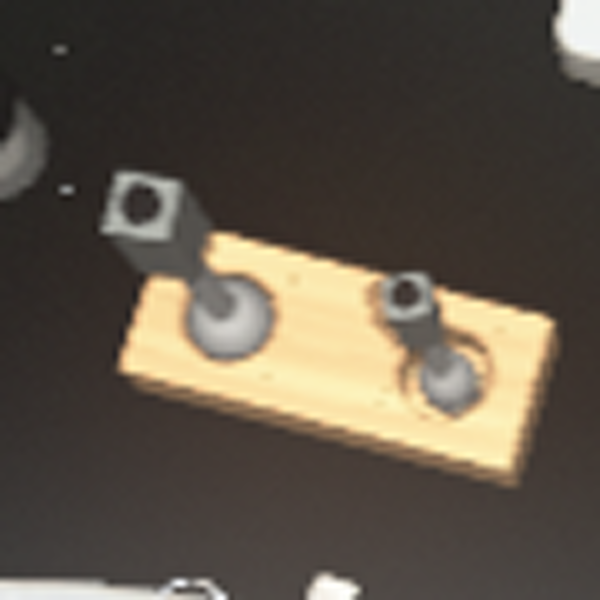

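View pics/b_scene.png

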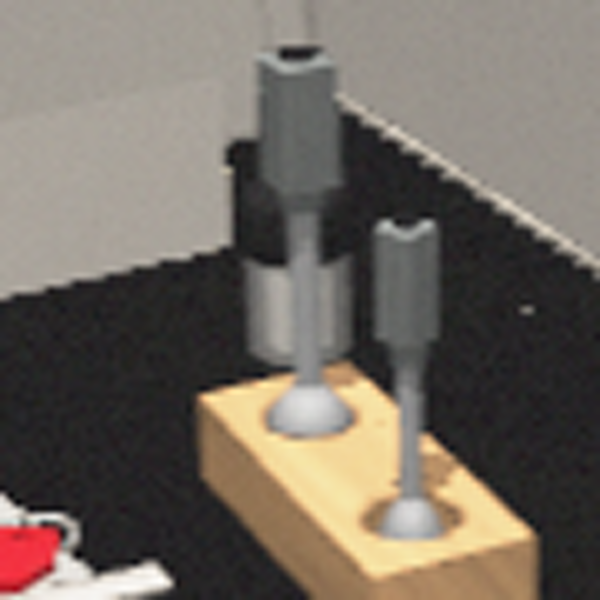

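```bash
python3 - <<'E'
from h import *
s=eyes.snapshot("scene"); t=eyes.snapshot("top")
a=cv2.resize(s["frame"][0:200,15:235],None,fx=1.8,fy=1.8); b=cv2.resize(t["frame"][110:310,0:200],None,fx=1.8,fy=1.8)
cv2.imwrite("pics/c.png",np.hstack([a,b])[:,:,::-1])
f=lambda x,y:(x*.15+145,y*.15+125)
c=np.array([atz(t,f(*p),.171)[:2] for p in[(118,172),(183,181),(170,240),(103,232)]])
print(c,c.mean(0)); 
for i in range(4):
    d=c[(i+1)%4]-c[i]; print(np.linalg.norm(d),np.degrees(np.arctan2(d[1],d[0])))
for p in [(120,370),(517,478),(555,318),(215,235)]: print(atz(t,f(*p),.034)[:2])
E
```

```text
[[0.65078647 0.03617905]
 [0.646453   0.0154432 ]
 [0.62707297 0.01990518]
 [0.63107573 0.04118127]] [0.63884704 0.02817718]
0.021183826422400524 -101.80405054157073
0.019887051949458463 167.03439692740858
0.021649347488323062 79.34524031943626
0.020335574343729738 -14.23998118643555
[0.62099383 0.0692205 ]
[ 0.57096948 -0.0759451 ]
[ 0.63072138 -0.09273555]
[0.67088567 0.03302156]
```

View pics/c.png

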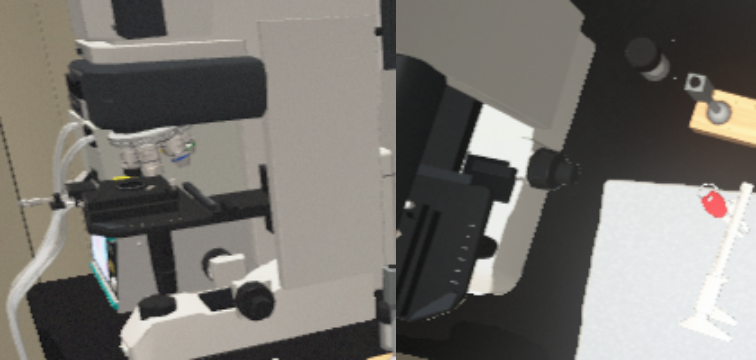

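```bash
python3 - <<'E'
from h import *
s=eyes.snapshot("scene"); t=eyes.snapshot("top")
for n,a,b in [("stage front corner",(65,122),(30,288)),("stage front R",(112,116),(45,240)),("knob",(157,166),(98,204)),("base front",(82,195),(60,272)),("rods",(28,112),(10,290))]:
    r=[ray(s,a),ray(t,b)]; p=tri(r); print(n,np.round(p,3),np.hypot(*p[:2]),[np.linalg.norm(np.cross(p-c,d)).round(3) for c,d in r])
for p in [(57,50),(60,70),(57,35),(168,15),(158,30)]:
  for z in (.25,.3,.35,.4,.45): q=atz(s,p,z); print("head",p,z,np.round(q,3),proj(t,q).round())
E
```

```text
stage front corner [0.378 0.265 0.24 ] 0.46165870086293004 [np.float64(0.006), np.float64(0.006)]
stage front R [0.468 0.239 0.24 ] 0.5257662430287009 [np.float64(0.0), np.float64(0.0)]
knob [0.553 0.203 0.103] 0.588774093792634 [np.float64(0.006), np.float64(0.006)]
base front [0.406 0.318 0.037] 0.5156503494507643 [np.float64(0.01), np.float64(0.01)]
rods [0.35  0.303 0.257] 0.46331101499827165 [np.float64(0.034), np.float64(0.034)]
head (57, 50) 0.25 [0.785 1.266 0.25 ] [-470.  111.]
head (57, 50) 0.3 [0.641 0.904 0.3  ] [-344.  163.]
head (57, 50) 0.35 [0.497 0.543 0.35 ] [-185.  228.]
head (57, 50) 0.4 [0.353 0.181 0.4  ] [ 19. 312.]
head (57, 50) 0.45 [ 0.209 -0.181  0.45 ] [294. 424.]
head (60, 70) 0.25 [0.603 0.817 0.25 ] [-261.  187.]
head (60, 70) 0.3 [0.493 0.539 0.3  ] [-150.  234.]
head (60, 70) 0.35 [0.382 0.261 0.35 ] [-12. 291.]
head (60, 70) 0.4 [ 0.272 -0.018  0.4  ] [164. 365.]
head (60, 70) 0.45 [ 0.162 -0.296  0.45 ] [397. 462.]
head (57, 35) 0.25 [1.013 1.797 0.25 ] [-691.   25.]
head (57, 35) 0.3 [0.826 1.337 0.3  ] [-552.   82.]
head (57, 35) 0.35 [0.64  0.877 0.35 ] [-374.  154.]
head (57, 35) 0.4 [0.454 0.417 0.4  ] [-142.  248.]
head (57, 35) 0.45 [ 0.267 -0.044  0.45 ] [176. 378.]
head (168, 15) 0.25 [2.159 2.437 0.25 ] [-740. -337.]
head (168, 15) 0.3 [1.76  1.858 0.3  ] [-626. -267.]
head (168, 15) 0.35 [1.36  1.279 0.35 ] [-475. -173.]
head (168, 15) 0.4 [0.961 0.7   0.4  ] [-264.  -43.]
head (168, 15) 0.45 [0.562 0.121 0.45 ] [ 51. 152.]
head (158, 30) 0.25 [1.495 1.585 0.25 ] [-507. -162.]
head (158, 30) 0.3 [1.219 1.164 0.3  ] [-396.  -96.]
head (158, 30) 0.35 [0.943 0.743 0.35 ] [-253.  -10.]
head (158, 30) 0.4 [0.667 0.322 0.4  ] [-59. 105.]
head (158, 30) 0.45 [ 0.391 -0.098  0.45 ] [217. 270.]
```

```bash
cat >> h.py <<'E'
def pose(o=None):
    o=o or env.observe(); w,x,y,z=o["ee_rot"]
    ty=np.array([2*(x*y-w*z),1-2*(x*x+z*z)]); return np.r_[o["position"],np.degrees(np.arctan2(ty[1],ty[0]))]
def plan(wps,jaw=0,vmax=.045,start=None,nd=3):
    "waypoints (x,y,z,theta deg = azimuth of tool y) -> rows"
    p=np.array(pose() if start is None else start,float); out=[]
    for w in wps:
        w=np.array(w,float); 
        n=max(1,int(np.ceil(max(np.linalg.norm(w[:3]-p[:3])/vmax,abs(w[3]-p[3])/8.3)-.05)))
        for k in range(n,0,-1):
            d=(w-p)/k; a=np.radians(p[3]); X=np.array([-np.sin(a),np.cos(a)]);Y=np.array([np.cos(a),np.sin(a)])
            r=np.round([d[:2]@X,d[:2]@Y,-d[2]],nd); t=np.round(-d[3],1)
            p[:2]+=r[0]*X+r[1]*Y; p[2]-=r[2]; p[3]-=t; out.append("%g %g %g %g %g"%(*(r+0.),t+0.,jaw))
    while len(out)%5: out.append("0 0 0 0 %g"%jaw)
    for i in range(0,len(out),5): print("; ".join(out[i:i+5]))
    print("end",p.round(4))
E
python3 - <<'E'
from h import *
print(pose())
A=lambda az,th,r=.437,z=.33:(r*np.cos(np.radians(az)),r*np.sin(np.radians(az)),z,th)
plan([A(71.7,127)]+[A(a,127) for a in (66,60,54,48,42,36,30,24)]+[A(18,118),A(12,110),A(7,102)]+[(.639,.028,.26,77.6)])
E
```

```text
[ 0.19805787  0.67142202  0.23293062 73.56658263]
-0.002 -0.038 -0.014 -7.6 0; 0.003 -0.037 -0.014 -7.6 0; 0.008 -0.037 -0.014 -7.6 0; 0.013 -0.035 -0.014 -7.7 0; 0.017 -0.034 -0.014 -7.6 0
0.022 -0.031 -0.014 -7.7 0; 0.025 -0.028 -0.013 -7.6 0; -0.023 -0.036 0 0 0; -0.02 -0.042 0 0 0; -0.016 -0.043 0 0 0
-0.011 -0.044 0 0 0; -0.006 -0.045 0 0 0; -0.002 -0.046 0 0 0; 0.003 -0.046 0 0 0; 0.008 -0.045 0 0 0
0.006 -0.022 0 4.5 0; 0.005 -0.022 0 4.5 0; 0.01 -0.045 0 8 0; 0.007 -0.037 0 8 0; -0.039 -0.014 0.014 4.9 0
-0.04 -0.01 0.014 4.9 0; -0.041 -0.007 0.014 4.9 0; -0.041 -0.003 0.014 4.8 0; -0.041 0.001 0.014 4.9 0; 0 0 0 0 0
end [6.38800e-01 2.82000e-02 2.59900e-01 7.75666e+01]
```

```bash
python3 -m creep '-0.002 -0.038 -0.014 -7.6 0; 0.003 -0.037 -0.014 -7.6 0; 0.008 -0.037 -0.014 -7.6 0; 0.013 -0.035 -0.014 -7.7 0; 0.017 -0.034 -0.014 -7.6 0' && python3 -m creep '0.022 -0.031 -0.014 -7.7 0; 0.025 -0.028 -0.013 -7.6 0; -0.023 -0.036 0 0 0; -0.02 -0.042 0 0 0; -0.016 -0.043 0 0 0'
```

```text
time_s: 2.25
position: [0.1541, 0.4867, 0.3033]
ee_rot: [0.0, -0.191, 0.982, 0.0]
ft_force: [0.3, -1.0, 0.4]
grip_width: 0.0913
gripper_force: 0.0
time_s: 2.75
position: [0.2585, 0.3526, 0.3306]
ee_rot: [0.001, -0.318, 0.948, 0.0]
ft_force: [-0.0, 0.8, -0.3]
grip_width: 0.0911
gripper_force: 0.0
```

```bash
python3 -m creep '-0.011 -0.044 0 0 0; -0.006 -0.045 0 0 0; -0.002 -0.046 0 0 0; 0.003 -0.046 0 0 0; 0.008 -0.045 0 0 0' && python3 -m creep '0.006 -0.022 0 4.5 0; 0.005 -0.022 0 4.5 0; 0.01 -0.045 0 8 0; 0.007 -0.037 0 8 0; -0.039 -0.014 0.014 4.9 0' && python3 -m creep '-0.04 -0.01 0.014 4.9 0; -0.041 -0.007 0.014 4.9 0; -0.041 -0.003 0.014 4.8 0; -0.041 0.001 0.014 4.9 0; 0 0 0 0 0'
python3 - <<'E'
from h import *
print(pose())
s=eyes.snapshot("scene");t=eyes.snapshot("top")
a=s["frame"][90:230,170:310];b=t["frame"][110:250,120:260]
cv2.imwrite("pics/d.png",cv2.resize(np.hstack([a,b])[:,:,::-1],(800,400)))
plan([(.639,.0275,.147,77.6)],vmax=.025)
E
```

```text
time_s: 3.25
position: [0.4007, 0.1759, 0.3302]
ee_rot: [0.0, -0.317, 0.948, 0.0]
ft_force: [0.1, 1.0, 0.3]
grip_width: 0.0917
gripper_force: 0.0
time_s: 3.75
position: [0.4746, 0.0451, 0.3179]
ee_rot: [0.002, -0.058, 0.998, -0.0]
ft_force: [0.8, 0.3, -0.0]
grip_width: 0.0913
gripper_force: 0.0
time_s: 4.25
position: [0.6415, 0.0276, 0.2572]
ee_rot: [-0.001, 0.11, 0.994, -0.0]
ft_force: [-0.2, 1.0, 0.3]
grip_width: 0.0913
gripper_force: 0.0
[6.41464652e-01 2.75547467e-02 2.57186700e-01 7.73632587e+01]
0 0 0.022 0 0; 0 0 0.023 0 0; 0 0 0.022 0 0; 0 0 0.023 0 0; 0 -0.001 0.022 0 0
end [6.38600e-01 2.71000e-02 1.47000e-01 7.75868e+01]
```

View pics/d.png

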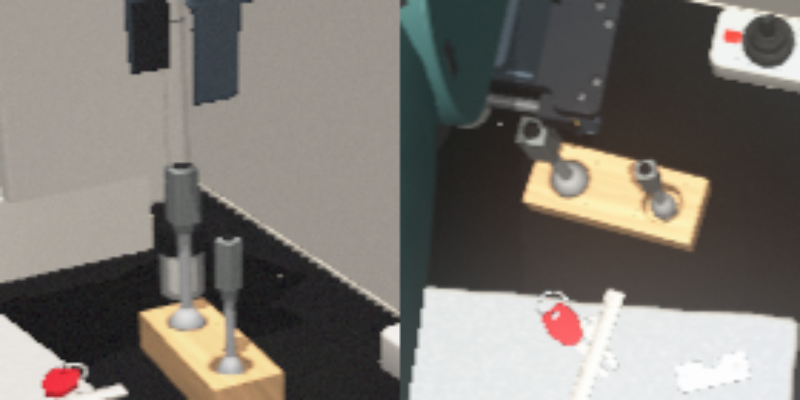

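```bash
python3 -m creep '0 0 0.022 0 0; 0 0 0.023 0 0; 0 0 0.022 0 0; 0 0 0.023 0 0; 0 0 0.022 0 0'; python3 -m creep '0 0 0 0 0; 0 0 0 0 0.9; 0 0 0 0 0.9; 0 0 0 0 0.9; 0 0 0 0 0.9';python3 -m creep '0 0 0 0 0.9; 0 0 0 0 0.9; 0 0 0 0 0.9; 0 0 0 0 0.9; 0 0 0 0 0.9'; python3 - <<'E'
from h import *
print(pose())
E
```

```text
time_s: 4.85
position: [0.6381, 0.0284, 0.1483]
ee_rot: [0.001, 0.108, 0.994, 0.0]
ft_force: [-0.2, 0.6, -0.3]
grip_width: 0.0913
gripper_force: 0.0
time_s: 5.35
position: [0.6392, 0.0282, 0.1489]
ee_rot: [0.001, 0.108, 0.994, 0.0]
ft_force: [-0.3, 0.1, -0.9]
grip_width: 0.062
gripper_force: 0.0
time_s: 5.85
position: [0.6388, 0.0282, 0.1479]
ee_rot: [-0.0, 0.108, 0.994, 0.0]
ft_force: [-0.6, 3.5, -1.4]
grip_width: 0.022
gripper_force: 15.1
[6.38780983e-01 2.81983644e-02 1.47880853e-01 7.75652767e+01]
```

```bash
python3 -m creep '0 0 0 0 0.9; 0 0 0 0 0.9; 0 0 -0.01 0 0.9; 0 0 -0.02 0 0.9; 0 0 -0.02 0 0.9'; python3 -m creep '0 0 -0.02 0 0.9; 0 0 -0.03 0 0.9; 0 0 -0.03 0 0.9; 0 0 0 0 0.9; 0 0 0 0 0.9'; python3 - <<'E'
from h import *
p=pose();print(p); s=eyes.snapshot("scene");t=eyes.snapshot("top")
for l in("nut_driver_mouth","nut_driver_handle"):
    rs=[]
    for n,i in(("s",s),("t",t)):
        r=finder.place_of(l,i)
        if r: print(l,n,r[0]["score"],np.round(r[0]["centre"],1),atz(i,r[0]["centre"],p[2]-(.141 if l.endswith("mouth") else 0))); rs.append(ray(i,r[0]["centre"]))
    if len(rs)==2: print(tri(rs))
plan([(.4293,-.2703,.2775,77.6)],jaw=.9,vmax=.035)
E
```

```text
time_s: 6.35
position: [0.6385, 0.028, 0.1988]
ee_rot: [-0.0, 0.108, 0.994, -0.0]
ft_force: [0.6, 0.0, -2.2]
grip_width: 0.0224
gripper_force: 30.0
time_s: 6.85
position: [0.6388, 0.028, 0.2786]
ee_rot: [0.0, 0.108, 0.994, -0.0]
ft_force: [0.2, -1.0, -2.3]
grip_width: 0.0218
gripper_force: 30.0
[6.38766669e-01 2.79983760e-02 2.78554178e-01 7.75694458e+01]
nut_driver_mouth s 0.65 [234.5 162.2] [0.63918206 0.02332039 0.13755418]
nut_driver_mouth t 0.57 [170.5 160.2] [0.63939757 0.02720144 0.13755418]
[0.64083376 0.02686948 0.13590318]
nut_driver_handle s 0.86 [233.4 103.9] [0.62519947 0.00457589 0.27855418]
0.013 -0.031 0 0 0.9; 0.013 -0.031 0 0 0.9; 0.013 -0.03 0 0 0.9; 0.013 -0.031 0 0 0.9; 0.013 -0.03 0 0 0.9
0.012 -0.031 0 0 0.9; 0.013 -0.03 0 0 0.9; 0.012 -0.031 0 0 0.9; 0.013 -0.03 0 0 0.9; 0.012 -0.031 0 0 0.9
0.013 -0.03 -0.001 0 0.9; 0 0 0 0 0.9; 0 0 0 0 0.9; 0 0 0 0 0.9; 0 0 0 0 0.9
end [ 0.4293 -0.2698  0.2779 77.5653]
```

```bash
python3 -m creep '0.013 -0.031 0 0 0.9; 0.013 -0.031 0 0 0.9; 0.013 -0.03 0 0 0.9; 0.013 -0.031 0 0 0.9; 0.013 -0.03 0 0 0.9'; python3 -m creep '0.012 -0.031 0 0 0.9; 0.013 -0.03 0 0 0.9; 0.012 -0.031 0 0 0.9; 0.013 -0.03 0 0 0.9; 0.012 -0.031 0 0 0.9';python3 -m creep '0.013 -0.03 0 0 0.9; 0 0 0.005 0 0.9; 0 0 0.01 0 0.9; 0 0 0.01 0 0.9; 0 0 0 0 0.9'; python3 - <<'E'
from h import *
p=pose();print(p); s=eyes.snapshot("scene");t=eyes.snapshot("top")
for l,z in(("nut_driver_mouth",p[2]-.141),("bore_mouth",.1)):
    for n,i in(("s",s),("t",t)):
        r=finder.place_of(l,i)
        if r: print(l,n,r[0]["score"],np.round(r[0]["centre"],1),atz(i,r[0]["centre"],z))
a=s["frame"][170:310,190:330];b=t["frame"][180:320,240:380]
cv2.imwrite("pics/e.png",cv2.resize(np.hstack([a,b])[:,:,::-1],(800,400),interpolation=cv2.INTER_CUBIC))
E
```

```text
time_s: 7.65
position: [0.5413, -0.1082, 0.2775]
ee_rot: [-0.0, 0.108, 0.994, -0.0]
ft_force: [0.3, 0.7, -2.6]
grip_width: 0.0222
gripper_force: 30.0
time_s: 8.15
position: [0.4478, -0.2441, 0.2776]
ee_rot: [-0.0, 0.108, 0.994, 0.0]
ft_force: [0.7, -0.1, -1.8]
grip_width: 0.0218
gripper_force: 30.0
time_s: 8.65
position: [0.4294, -0.2686, 0.2509]
ee_rot: [-0.001, 0.108, 0.994, 0.001]
ft_force: [0.4, -0.4, -1.6]
grip_width: 0.0223
gripper_force: 30.0
[ 0.429376   -0.26862857  0.25093925 77.62531445]
nut_driver_mouth s 0.84 [260.5 258.3] [ 0.43358703 -0.26141658  0.10993925]
bore_mouth s 0.95 [256.8 267.7] [ 0.42087771 -0.26546263  0.1       ]
```

View pics/e.png

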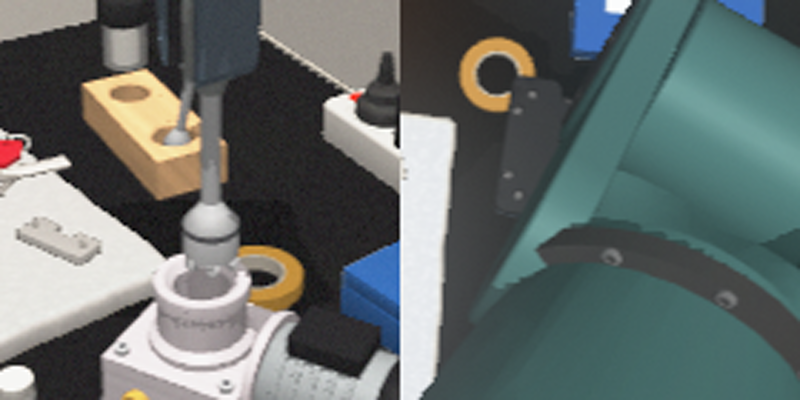

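```bash
python3 - <<'E'
from h import *
p=pose(); s=eyes.snapshot("scene"); print(p)
x0,y0,k=230,235,12
im=cv2.resize(s["frame"][y0:y0+50,x0:x0+66,::-1],None,fx=k,fy=k,interpolation=cv2.INTER_CUBIC)
T=lambda q:tuple(int(round(v)) for v in (proj(s,q)-[x0,y0]+.5)*k)
def circ(x,y,z,r,c):
    cv2.polylines(im,[np.array([T((x+r*np.cos(a),y+r*np.sin(a),z)) for a in np.linspace(0,6.28,60)])],True,c,1)
circ(.4293,-.2703,.1,.028,(0,0,255)); circ(.4293,-.2703,.1,.0215,(0,0,255))
circ(p[0],p[1],p[2]-.141,.0155,(0,255,0)); circ(p[0],p[1],p[2]-.105,.0155,(0,255,0))
cv2.imwrite("pics/f.png",im)
q=np.array([.4293,-.2703,.1]); print(proj(s,q),[(proj(s,q+d)-proj(s,q)).round(2) for d in np.eye(3)*.01])
E
```

```text
[ 0.43007633 -0.26969805  0.25324682 77.59681652]
[262.61667362 266.71148447] [array([ 4.29, -2.6 ]), array([-4.41, -2.51]), array([-0.03, -5.15])]
```

View pics/f.png

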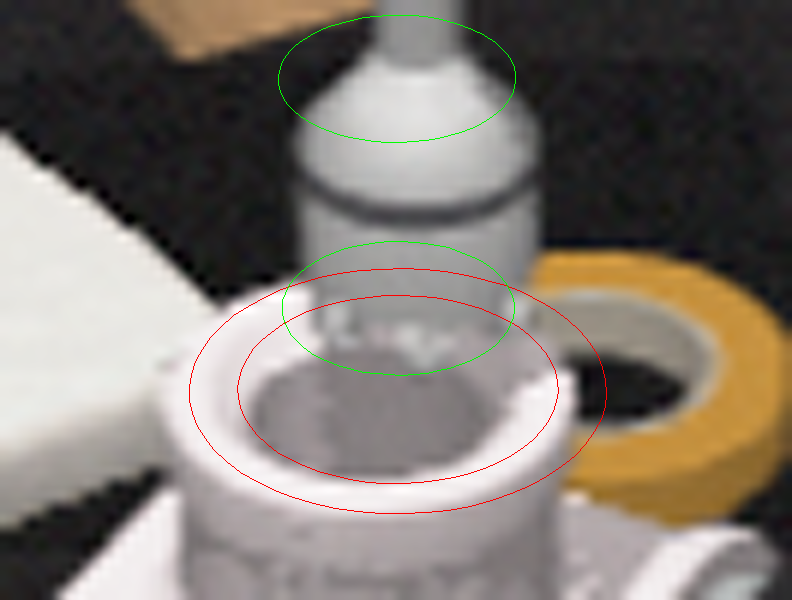

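```bash
python3 - <<'E'
from h import *
p=pose(); t=eyes.snapshot("top"); print(p)
f=cv2.imread("pics/a_top.png"); x0,y0,k=285,225,12
c=f[y0:y0+48,x0:x0+48]; im=cv2.resize(c,None,fx=k,fy=k,interpolation=cv2.INTER_CUBIC)
g=cv2.GaussianBlur(cv2.cvtColor(im,6),(0,0),6)
px=lambda r:np.linalg.norm(proj(t,(.427+r,-.27,.1))-proj(t,(.427,-.27,.1)))
print("px r28",px(.028),"r21.5",px(.0215),"r16.5",px(.0165))
for R in(.028,.0215,.0165):
    h=cv2.HoughCircles(g,cv2.HOUGH_GRADIENT_ALT,1,20,param1=60,param2=.3,minRadius=int(px(R)*k*.9),maxRadius=int(px(R)*k*1.1))
    if h is not None:
        for q in h[0][:3]:
            u=q[:2]/k+[x0,y0]-.5; print(R,u,q[2]/k,[atz(t,u,z)[:2].round(4) for z in(.1,.095)])
T=lambda q:tuple(int(round(v)) for v in (proj(t,q)-[x0,y0]+.5)*k)
def circ(x,y,z,r,col): cv2.polylines(im,[np.array([T((x+r*np.cos(a),y+r*np.sin(a),z)) for a in np.linspace(0,6.28,60)])],True,col,1)
for (x,y),col in(((.4293,-.2703),(0,0,255)),((.4255,-.2665),(0,200,0))):
    circ(x,y,.1,.028,col);circ(x,y,.095,.0165,col)
cv2.imwrite("pics/g.png",im)
E
```

```text
[ 0.42999529 -0.26974627  0.25324581 77.5863908 ]
px r28 12.777790687671624 r21.5 9.827208046686533 r16.5 7.551099614540412
```

View pics/g.png

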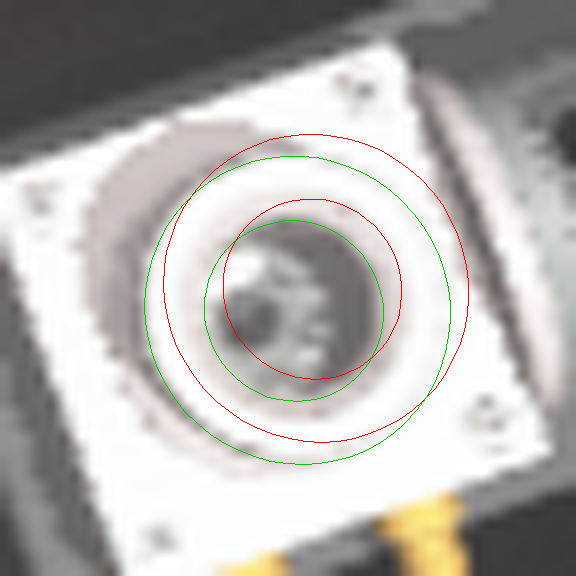

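```bash
python3 -m creep '0.006 0.0015 0 0 0.9; 0 0 0 0 0.9; 0 0 0.005 0 0.9; 0 0 0.005 0 0.9; 0 0 0.003 0 0.9'; python3 -m creep '0 0 0.003 0 0.9; 0 0 0.003 0 0.9; 0 0 0.003 0 0.9; 0 0 0 0 0.9; 0 0 0 0 0.9'; python3 -c "
from h import *
print(pose(),env.observe()['ft_torque'])"
```

```text
time_s: 9.55
position: [0.424, -0.267, 0.2392]
ee_rot: [-0.0, 0.108, 0.994, 0.0]
ft_force: [-0.0, 0.0, -2.0]
grip_width: 0.0216
gripper_force: 30.0
time_s: 10.05
position: [0.4241, -0.2669, 0.2308]
ee_rot: [-0.0, 0.108, 0.994, 0.0]
ft_force: [-0.2, 1.5, -3.6]
grip_width: 0.0218
gripper_force: 30.0
[ 0.42410996 -0.26693107  0.23081641 77.56334533] [0.40791213 0.14724145 0.00948041]
```

```bash
python3 -m creep '0 0 0.006 0 0.9; 0 0 0.006 0 0.9; 0 0 0.006 0 0.9; 0 0 0 0 0.9; 0 0 0 0 0.9'; python3 -c "
from h import *
for i in range(3):
  eyes.snapshot('top');o=env.observe(); print(o['ft_force'].round(2),o['ft_torque'].round(3),pose(o))"
```

```text
time_s: 10.55
position: [0.424, -0.2668, 0.2125]
ee_rot: [-0.0, 0.108, 0.994, 0.0]
ft_force: [0.5, 3.2, -4.4]
grip_width: 0.022
gripper_force: 30.0
[ 0.61  3.87 -4.05] [ 1.163 -0.161 -0.009] [ 0.42408358 -0.26686625  0.21267868 77.56463467]
[ 0.81  4.25 -3.43] [ 1.258 -0.17   0.034] [ 0.42408307 -0.26689948  0.212784   77.56473088]
[ 1.14  3.68 -4.36] [ 1.27  -0.122  0.018] [ 0.42412867 -0.26691295  0.21287893 77.56126867]
```

```bash
python3 -m creep '0 0.001 0 0 0.9; 0 0 0.005 0 0.9; 0 0 0.005 0 0.9; 0 0 0 0 0.9; 0 0 0 0 0.9'; python3 -c "
from h import *
for i in range(2):
  eyes.snapshot('top');o=env.observe(); print(o['ft_force'].round(2),o['ft_torque'].round(3),pose(o))"
```

```text
time_s: 11.2
position: [0.4245, -0.2662, 0.2028]
ee_rot: [-0.0, 0.108, 0.994, -0.0]
ft_force: [0.1, 1.2, -2.1]
grip_width: 0.0219
gripper_force: 30.0
[ 1.05  1.16 -0.97] [-0.003 -0.005  0.054] [ 0.42453648 -0.26623848  0.20296499 77.5711785 ]
[-0.46 -0.17 -1.73] [0.015 0.027 0.002] [ 0.42454572 -0.26621996  0.20302147 77.5700113 ]
```

```bash
python3 -m creep '0 0 0.006 0 0.9; 0 0 0.006 0 0.9; 0 0 0.004 0 0.9; 0 0 0 0 0.9; 0 0 0 0 0.9'; python3 -m creep '0 0 0.002 0 0.9; 0 0 0.001 0 0.9; 0 0 0.001 0 0.9; 0 0 0.001 0 0.9; 0 0 0 0 0.9'; python3 -c "
from h import *
o=env.observe(); print(o['ft_force'].round(2),o['ft_torque'].round(3),pose(o))"
```

```text
time_s: 11.8
position: [0.4244, -0.2661, 0.1868]
ee_rot: [-0.0, 0.108, 0.994, 0.0]
ft_force: [-0.2, 0.0, -2.3]
grip_width: 0.0217
gripper_force: 30.0
time_s: 12.3
position: [0.4244, -0.266, 0.1818]
ee_rot: [-0.0, 0.108, 0.994, 0.0]
ft_force: [0.1, 0.1, -2.0]
grip_width: 0.0214
gripper_force: 30.0
[ 0.14  0.13 -2.  ] [-0.007  0.04   0.006] [ 0.42440557 -0.26604309  0.18184942 77.56769884]
```

```bash
python3 -m creep '0 0 0.001 0 0.9; 0 0 0.0005 0 0.9; 0 0 0 0 0.9; 0 0 0 0 0.9; 0 0 0 0 0.9'; python3 -c "
from h import *
o=env.observe(); print(o['ft_force'].round(2),o['ft_torque'].round(3),pose(o))"
```

```text
time_s: 12.8
position: [0.4245, -0.2661, 0.1805]
ee_rot: [0.0, 0.108, 0.994, -0.0]
ft_force: [-0.2, -0.1, -2.7]
grip_width: 0.022
gripper_force: 30.0
[-0.21 -0.1  -2.66] [-0.031  0.039  0.027] [ 0.4244563  -0.266081    0.1804865  77.56809921]
```

```bash
python3 -m creep '0 0 0.001 0 0.9; 0 0 0 0 0.9; 0 0 0 0 0.9; 0 0 0 0 0.9; 0 0 0 0 0.9'; python3 -m creep '0 0 0.001 0 0.9; 0 0 0 0 0.9; 0 0 0 0 0.9; 0 0 0 0 0.9; 0 0 0 0 0.9'; python3 -c "
from h import *
o=env.observe(); print(o['ft_force'].round(2),o['ft_torque'].round(3),pose(o))"
```

```text
time_s: 13.3
position: [0.4244, -0.2661, 0.1794]
ee_rot: [-0.0, 0.108, 0.994, 0.0]
ft_force: [0.3, 0.3, -1.7]
grip_width: 0.0217
gripper_force: 30.0
time_s: 13.8
position: [0.4244, -0.2661, 0.1785]
ee_rot: [0.0, 0.108, 0.994, -0.0]
ft_force: [1.1, 0.5, -2.0]
grip_width: 0.0218
gripper_force: 30.0
[ 1.08  0.51 -2.  ] [ 0.017  0.026 -0.015] [ 0.42444862 -0.26606602  0.17846635 77.57227914]
```

```bash
python3 -m creep '0 0 0.001 0 0.9; 0 0 0 0 0.9; 0 0 0.001 0 0.9; 0 0 0 0 0.9; 0 0 0 0 0.9'; python3 -m creep '0 0 0.001 0 0.9; 0 0 0 0 0.9; 0 0 0 0 0.9; 0 0 0 0 0.9; 0 0 0 0 0.9'; python3 -c "
from h import *
o=env.observe(); print(o['ft_force'].round(2),o['ft_torque'].round(3),pose(o))"
```

```text
time_s: 14.3
position: [0.4244, -0.266, 0.1764]
ee_rot: [-0.0, 0.108, 0.994, 0.0]
ft_force: [-0.9, 0.4, -2.1]
grip_width: 0.022
gripper_force: 30.0
time_s: 14.8
position: [0.4244, -0.2661, 0.1754]
ee_rot: [0.0, 0.108, 0.994, -0.0]
ft_force: [-0.4, -0.3, -2.0]
grip_width: 0.022
gripper_force: 30.0
[-0.41 -0.29 -2.01] [ 0.02  -0.031 -0.027] [ 0.4244438  -0.26608164  0.17544692 77.56776558]
```

```bash
python3 -m creep '0 0 0.001 0 0.9; 0 0 0 0 0.9; 0 0 0 0 0.9; 0 0 0 0 0.9; 0 0 0 0 0.9'; python3 -c "
from h import *
o=env.observe(); print(o['ft_force'].round(2),o['ft_torque'].round(3),pose(o))
# rows turning about driver axis, offset c along tool x
c=-.0024
for t in (4,3,2,1):
    a=np.radians(t); # theta decreases by t; keep TCP + c*X fixed; shift in tool axes before the turn
    print(t,c-c*np.cos(a), -c*np.sin(a))
"
```

```text
time_s: 15.3
position: [0.4246, -0.2662, 0.1746]
ee_rot: [0.0, 0.108, 0.994, -0.0]
ft_force: [-0.6, -0.1, 4.6]
grip_width: 0.0219
gripper_force: 30.0
[-0.6  -0.11  4.63] [ 0.199  0.227 -0.022] [ 0.42459039 -0.26616362  0.17463655 77.57100938]
4 -5.8462793764220596e-06 0.0001674155369859007
3 -3.289116589022794e-06 0.00012560629498306519
2 -1.4620151541702708e-06 8.375879208600232e-05
1 -3.6553162466096065e-07 4.188577544948042e-05
```

```bash
cat > q.py <<'E'
from h import *
o=env.observe(); T=[o['ft_torque']]
for i in range(3): eyes.snapshot('top'); T.append(env.observe()['ft_torque'])
print(o['ft_force'].round(2),"Tz",np.round([t[2] for t in T],3),"Txy",np.mean(T,0)[:2].round(2),pose().round(4),"q6",o['joint_pos'][5].round(3),o["time_s"])
E
python3 -m creep '0 0 -0.001 0 0.9; 0 0.0002 0 5 0.9; 0 0.0002 0 5 0.9; 0 0.0002 0 5 0.9; 0 0.0002 0 5 0.9'; python3 q.py
```

```text
time_s: 15.8
position: [0.4245, -0.2651, 0.1751]
ee_rot: [-0.0, 0.281, 0.96, 0.0]
ft_force: [0.4, 1.4, -1.9]
grip_width: 0.0216
gripper_force: 30.0
[ 0.39  1.39 -1.93] Tz [ 0.071 -0.044  0.005  0.042] Txy [ 0.03 -0.07] [ 0.4245 -0.2652  0.1752 57.6745] q6 -1.606 15.8
```

```bash
python3 -m creep '0 0.0001 0 1.5 0.9; 0 0.0001 0 1.5 0.9; 0 0 0 1.5 0.9; 0 0.0001 0 1.5 0.9; 0 0 0 1.5 0.9'; python3 q.py|grep Tz;  python3 -m creep '0 0.0001 0 1 0.9; 0 0 0 1 0.9; 0 0.0001 0 1 0.9; 0 0 0 1 0.9; 0 0 0 1 0.9'; python3 q.py | grep Tz
```

```text
time_s: 16.45
position: [0.4247, -0.265, 0.1753]
ee_rot: [-0.0, 0.342, 0.94, 0.0]
ft_force: [-0.2, 0.9, -3.3]
grip_width: 0.0222
gripper_force: 30.0
[-0.18  0.93 -3.28] Tz [ 0.051  0.068  0.044 -0.02 ] Txy [0.18 0.28] [ 0.4248 -0.265   0.1754 50.0637] q6 -1.476 16.45
time_s: 17.1
position: [0.4249, -0.2649, 0.1754]
ee_rot: [-0.0, 0.383, 0.924, 0.0]
ft_force: [-1.5, 1.4, -2.6]
grip_width: 0.0219
gripper_force: 30.0
[-1.46  1.35 -2.64] Tz [ 0.043  0.057  0.005 -0.01 ] Txy [0.12 0.63] [ 0.425  -0.2649  0.1754 45.0581] q6 -1.389 17.1
```

```bash
sed -i 's/range(3)/range(5)/' q.py; python3 -m creep '0.0003 -0.0002 0 1 0.9; 0 0 0 1 0.9; 0 0.0001 0 1 0.9; 0 0 0 1 0.9; 0 0 0 1 0.9'; python3 q.py|grep Tz
```

```text
time_s: 17.75
position: [0.4248, -0.2648, 0.1755]
ee_rot: [0.0, 0.423, 0.906, 0.0]
ft_force: [-0.3, 1.5, -3.2]
grip_width: 0.022
gripper_force: 30.0
[-0.25  1.5  -3.25] Tz [0.01  0.024 0.013 0.016 0.    0.007] Txy [0.29 0.12] [ 0.4248 -0.2648  0.1755 40.0761] q6 -1.302 17.75
```

```bash
python3 -m creep '0 0.0001 0 1 0.9; 0 0 0 1 0.9; 0 0 0 1 0.9; 0 0 0 1 0.9; 0 0 0 1 0.9'; python3 q.py | grep Tz
```

```text
time_s: 18.5
position: [0.4249, -0.2647, 0.1755]
ee_rot: [0.0, 0.462, 0.887, 0.0]
ft_force: [0.5, 0.9, -2.2]
grip_width: 0.022
gripper_force: 30.0
[ 0.52  0.88 -2.21] Tz [ 0.045 -0.014  0.005 -0.001  0.077 -0.009] Txy [ 0.33 -0.04] [ 0.4249 -0.2647  0.1755 35.0763] q6 -1.214 18.5
```

```bash
python3 -m creep '0 0.0001 0 1 0.9; 0 0 0 1 0.9; 0 0.0001 0 1 0.9; 0 0 0 1 0.9; 0 0 0 1 0.9'; python3 q.py|grep Tz
```

```text
time_s: 19.25
position: [0.425, -0.2646, 0.1755]
ee_rot: [0.0, 0.5, 0.866, 0.0]
ft_force: [0.6, 0.5, -1.6]
grip_width: 0.0218
gripper_force: 30.0
[ 0.62  0.52 -1.57] Tz [ 0.037  0.027  0.037 -0.037  0.004  0.001] Txy [ 0.25 -0.03] [ 0.425  -0.2646  0.1754 30.0814] q6 -1.127 19.25
```

```bash
python3 -m creep '0 0.0001 0 1 0.9; 0 0 0 1 0.9; 0 0 0 1 0.9; 0 0 0 1 0.9; 0 0 0 1 0.9'; python3 q.py|grep Tz
```

```text
time_s: 20.0
position: [0.4251, -0.2646, 0.1754]
ee_rot: [0.0, 0.537, 0.843, 0.0]
ft_force: [0.2, 1.0, -1.3]
grip_width: 0.0218
gripper_force: 30.0
[ 0.22  1.01 -1.33] Tz [-0.009  0.014 -0.026  0.01   0.006  0.021] Txy [ 0.22 -0.12] [ 0.4251 -0.2646  0.1754 25.0764] q6 -1.039 20.0
```

```bash
python3 -m creep '0 0.0001 0 1 0.9; 0 0 0 1 0.9; 0 0.0001 0 1 0.9; 0 0 0 1 0.9; 0 0 0 1 0.9'; python3 q.py|grep Tz
```

```text
time_s: 20.75
position: [0.4252, -0.2645, 0.1754]
ee_rot: [-0.0, 0.574, 0.819, -0.0]
ft_force: [-0.1, 1.1, -1.9]
grip_width: 0.0216
gripper_force: 30.0
[-0.13  1.06 -1.88] Tz [ 0.033  0.017  0.021 -0.016  0.029  0.053] Txy [ 0.13 -0.05] [ 0.4252 -0.2645  0.1754 20.079 ] q6 -0.952 20.75
```

```bash
python3 -m creep '0 0.0001 0 0.8 0.9; 0 0 0 0.8 0.9; 0 0 0 0.8 0.9; 0 0 0 0.8 0.9; 0 0 0 0.8 0.9'; python3 q.py|grep Tz
```

```text
time_s: 21.5
position: [0.4253, -0.2644, 0.1754]
ee_rot: [0.0, 0.602, 0.799, 0.0]
ft_force: [0.5, 1.0, -2.0]
grip_width: 0.0215
gripper_force: 30.0
[ 0.52  0.98 -1.99] Tz [0.105 0.064 0.02  0.012 0.102 0.083] Txy [ 0.15 -0.04] [ 0.4253 -0.2644  0.1755 16.0708] q6 -0.882 21.5
```

```bash
python3 -m creep '0 0 0 0.4 0.9; 0 0 0 0.4 0.9; 0 0 0 0.4 0.9; 0 0 0 0.4 0.9; 0 0 0 0.4 0.9'; python3 q.py|grep Tz
```

```text
time_s: 22.25
position: [0.4253, -0.2645, 0.1755]
ee_rot: [0.0, 0.615, 0.788, -0.0]
ft_force: [0.4, 1.3, -0.6]
grip_width: 0.0219
gripper_force: 30.0
[ 0.37  1.25 -0.6 ] Tz [0.173 0.136 0.05  0.108 0.095 0.045] Txy [ 0.24 -0.19] [ 0.4254 -0.2644  0.1754 14.071 ] q6 -0.848 22.25
```

```bash
python3 -m creep '0 0 0 0.5 0.9; 0 0 0 0.5 0.9; 0 0 0 0.5 0.9; 0 0 0 0.5 0.9; 0 0 0 0.5 0.9'; python3 q.py|grep Tz
```

```text
time_s: 23.0
position: [0.4254, -0.2644, 0.1754]
ee_rot: [0.0, 0.633, 0.775, 0.0]
ft_force: [1.4, 1.1, -2.5]
grip_width: 0.0217
gripper_force: 30.0
[ 1.43  1.13 -2.45] Tz [0.142 0.14  0.143 0.148 0.176 0.057] Txy [ 0.33 -0.39] [ 0.4254 -0.2644  0.1755 11.5753] q6 -0.804 23.0
```

```bash
python3 -m creep '0 0 0 0.2 0.9; 0 0 0 0.2 0.9; 0 0 0 0.2 0.9; 0 0 0 0.2 0.9; 0 0 0 0.2 0.9'; python3 q.py|grep Tz
```

```text
time_s: 23.75
position: [0.4253, -0.2644, 0.1755]
ee_rot: [0.0, 0.639, 0.769, 0.0]
ft_force: [1.2, 1.8, -2.0]
grip_width: 0.0218
gripper_force: 30.0
[ 1.19  1.77 -2.03] Tz [0.146 0.193 0.182 0.177 0.167 0.184] Txy [ 0.34 -0.53] [ 0.4254 -0.2645  0.1755 10.5673] q6 -0.787 23.75
```

```bash
python3 -m creep '0 -0.0001 0 -2.4 0.9; 0 -0.0001 0 -2.4 0.9; 0 -0.0001 0 -2.4 0.9; 0 -0.0001 0 -2.4 0.9; 0 -0.0001 0 -2.4 0.9'; python3 q.py|grep Tz; python3 -m creep '0 0 -0.002 0 0.9; 0 0 -0.003 0 0.9; 0 0 -0.003 0 0.9; 0 0 -0.004 0 0.9; 0 0 -0.004 0 0.9'; python3 q.py|grep Tz
```

```text
time_s: 24.5
position: [0.4246, -0.2646, 0.1754]
ee_rot: [-0.0, 0.554, 0.832, -0.0]
ft_force: [-0.2, 0.2, -1.5]
grip_width: 0.0221
gripper_force: 30.0
[-0.18  0.17 -1.52] Tz [-0.025  0.012  0.027 -0.028  0.02   0.022] Txy [-0.09  0.  ] [ 0.4248 -0.2646  0.1754 22.5005] q6 -0.999 24.5
time_s: 25.25
position: [0.4249, -0.2646, 0.1919]
ee_rot: [0.0, 0.555, 0.832, -0.0]
ft_force: [0.7, 0.7, -0.6]
grip_width: 0.0216
gripper_force: 30.0
[ 0.74  0.66 -0.63] Tz [-0.001  0.007  0.01  -0.024  0.039 -0.017] Txy [-0.07  0.02] [ 0.4248 -0.2646  0.1914 22.5683] q6 -0.997 25.25
```

```bash
python3 -m creep '0 0 -0.01 0 0.9; 0 0 -0.02 0 0.9; 0 0 -0.02 0 0.9; 0 0 -0.02 0 0.9; 0 0 -0.017 0 0.9';  python3 - <<'E'
from h import *
p=pose();print(p)
plan([(.6388,.0282,.279,77.6)],jaw=.9,vmax=.032,start=[.4248,-.2646,.279,22.55])
E
```

```text
time_s: 26.0
position: [0.4249, -0.2646, 0.2801]
ee_rot: [0.0, 0.555, 0.832, -0.0]
ft_force: [0.2, 1.1, -1.8]
grip_width: 0.022
gripper_force: 30.0
[ 0.42489777 -0.26460876  0.2801017  22.56958435]
0.016 0.026 0 -4.6 0.9; 0.014 0.027 0 -4.6 0.9; 0.011 0.028 0 -4.6 0.9; 0.009 0.029 0 -4.6 0.9; 0.007 0.029 0 -4.6 0.9
0.004 0.03 0 -4.6 0.9; 0.002 0.03 0 -4.6 0.9; -0.001 0.03 0 -4.6 0.9; -0.003 0.03 0 -4.6 0.9; -0.005 0.03 0 -4.5 0.9
-0.008 0.029 0 -4.6 0.9; -0.009 0.029 0 -4.5 0.9; 0 0 0 0 0.9; 0 0 0 0 0.9; 0 0 0 0 0.9
end [6.383e-01 2.840e-02 2.790e-01 7.755e+01]
```

```bash
python3 -m creep '0.016 0.026 0 -4.6 0.9; 0.014 0.027 0 -4.6 0.9; 0.011 0.028 0 -4.6 0.9; 0.009 0.029 0 -4.6 0.9; 0.007 0.029 0 -4.6 0.9'; python3 -m creep '0.004 0.03 0 -4.6 0.9; 0.002 0.03 0 -4.6 0.9; -0.001 0.03 0 -4.6 0.9; -0.003 0.03 0 -4.6 0.9; -0.005 0.03 0 -4.5 0.9'; python3 -m creep '-0.008 0.029 0 -4.6 0.9; -0.009 0.029 0 -4.5 0.9; 0 0 0 0 0.9; 0 0 0 0 0.9; 0 0 0 0 0.9'; python3 q.py|grep Tz
```

```text
time_s: 26.5
position: [0.5143, -0.1411, 0.2791]
ee_rot: [0.0, 0.377, 0.926, -0.0]
ft_force: [0.2, -0.8, -1.9]
grip_width: 0.0218
gripper_force: 30.0
time_s: 27.0
position: [0.6038, -0.0196, 0.279]
ee_rot: [0.0, 0.185, 0.983, -0.0]
ft_force: [0.3, 0.5, -3.2]
grip_width: 0.0215
gripper_force: 30.0
time_s: 27.5
position: [0.6378, 0.028, 0.2786]
ee_rot: [-0.0, 0.109, 0.994, -0.0]
ft_force: [0.4, -0.3, -1.8]
grip_width: 0.022
gripper_force: 30.0
[ 0.38 -0.34 -1.83] Tz [ 0.012 -0.061 -0.058 -0.044 -0.001 -0.008] Txy [0.   0.01] [6.38100e-01 2.80000e-02 2.78600e-01 7.75178e+01] q6 -1.345 27.5
```

```bash
python3 -m creep '-0.0007 0 0.02 0 0.9; 0 0 0.025 0 0.9; 0 0 0.025 0 0.9; 0 0 0.02 0 0.9; 0 0 0 0 0.9'; python3 -m creep '0 0 0.004 0 0.9; 0 0 0.004 0 0.9; 0 0 0.004 0 0.9; 0 0 0.004 0 0.9; 0 0 0 0 0.9'; python3 q.py|grep Tz
```

```text
time_s: 28.25
position: [0.6374, 0.028, 0.1859]
ee_rot: [-0.002, 0.109, 0.994, -0.0]
ft_force: [-0.2, -0.3, -1.5]
grip_width: 0.0217
gripper_force: 30.0
time_s: 28.75
position: [0.6388, 0.0285, 0.1721]
ee_rot: [-0.0, 0.108, 0.994, 0.0]
ft_force: [0.4, 1.7, -2.6]
grip_width: 0.0217
gripper_force: 30.0
[ 0.39  1.66 -2.56] Tz [ 0.002  0.015 -0.028 -0.06   0.001  0.007] Txy [0.67 0.16] [6.38900e-01 2.84000e-02 1.72500e-01 7.75658e+01] q6 -1.346 28.75
```

Tip has entered the well (slight lean); continue down.

```bash
python3 -m creep '0 0.0003 0.004 0 0.9; 0 0 0.005 0 0.9; 0 0 0.005 0 0.9; 0 0 0.004 0 0.9; 0 0 0 0 0.9'; python3 q.py|grep Tz;  python3 -m creep '0 0 0.002 0 0.9; 0 0 0.002 0 0.9; 0 0 0.002 0 0.9; 0 0 0 0 0.9; 0 0 0 0 0.9'; python3 q.py|grep Tz
```

```text
time_s: 29.5
position: [0.6388, 0.0287, 0.1536]
ee_rot: [-0.0, 0.108, 0.994, -0.0]
ft_force: [0.7, 3.8, -3.2]
grip_width: 0.0219
gripper_force: 30.0
[ 0.71  3.84 -3.23] Tz [-0.035 -0.012  0.006  0.024  0.015  0.003] Txy [0.96 0.1 ] [6.38900e-01 2.86000e-02 1.54400e-01 7.75652e+01] q6 -1.346 29.5
time_s: 30.25
position: [0.639, 0.0286, 0.1482]
ee_rot: [-0.0, 0.108, 0.994, 0.0]
ft_force: [0.8, 4.2, -4.1]
grip_width: 0.022
gripper_force: 30.0
[ 0.84  4.21 -4.11] Tz [0.013 0.013 0.057 0.061 0.025 0.034] Txy [ 1.22 -0.12] [6.39000e-01 2.86000e-02 1.48300e-01 7.75675e+01] q6 -1.345 30.25
```

```bash
python3 -m creep '0 0.001 0 0 0.9; 0 0 0.0008 0 0.9; 0 0 0 0 0.9; 0 0 0 0 0.9; 0 0 0 0 0.9'; python3 q.py|grep Tz;  python3 -m creep '0 0 0 0 0.6; 0 0 0 0 0.4; 0 0 0 0 0; 0 0 0 0 0; 0 0 0 0 0'; python3 -m creep '0 0 0 0 0; 0 0 0 0 0; 0 0 0 0 0; 0 0 0 0 0; 0 0 0 0 0'
```

```text
time_s: 31.0
position: [0.6394, 0.0294, 0.1478]
ee_rot: [0.0, 0.108, 0.994, -0.0]
ft_force: [-0.7, -1.1, 1.1]
grip_width: 0.0221
gripper_force: 30.0
[-0.69 -1.08  1.05] Tz [-0.027  0.035  0.016  0.01   0.08  -0.025] Txy [-0.45 -0.01] [6.39400e-01 2.95000e-02 1.47800e-01 7.75674e+01] q6 -1.344 31.0
time_s: 31.75
position: [0.6392, 0.0296, 0.1476]
ee_rot: [-0.0, 0.108, 0.994, 0.0]
ft_force: [-0.3, 1.1, 0.2]
grip_width: 0.0594
gripper_force: 0.0
time_s: 32.25
position: [0.6392, 0.0296, 0.1476]
ee_rot: [-0.0, 0.108, 0.994, -0.0]
ft_force: [-0.3, -0.6, 0.0]
grip_width: 0.091
gripper_force: 0.0
```

Open and settled on the well floor; rise and look.

```bash
python3 -m creep '0 0 -0.01 0 0; 0 0 -0.025 0 0; 0 0 -0.03 0 0; 0 0 -0.03 0 0; 0 0 -0.03 0 0'; python3 - <<'E'
from h import *
s=eyes.snapshot("scene");t=eyes.snapshot("top");print(pose())
a=s["frame"][90:230,170:310];b=t["frame"][110:250,120:260]
cv2.imwrite("pics/k.png",cv2.resize(np.hstack([a,b])[:,:,::-1],(800,400)))
E
```

```text
time_s: 32.75
position: [0.6392, 0.0296, 0.2747]
ee_rot: [0.0, 0.108, 0.994, 0.0]
ft_force: [0.6, 0.3, -0.3]
grip_width: 0.0914
gripper_force: 0.0
[6.41187843e-01 2.96456043e-02 2.77863348e-01 7.75678331e+01]
```

View pics/k.png

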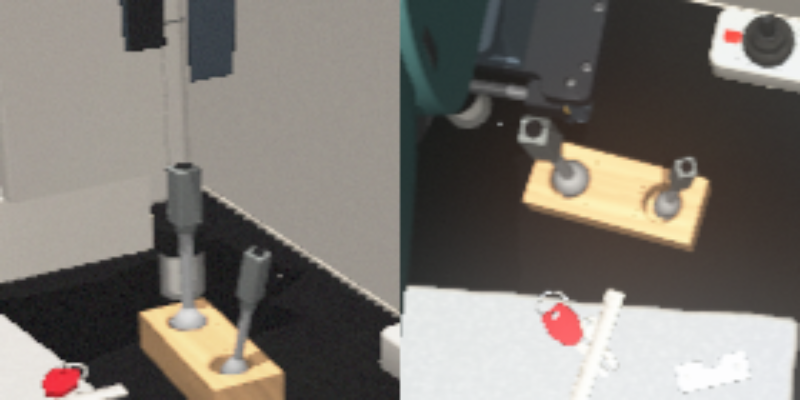

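```bash
python3 - <<'E'
from h import *
s=eyes.snapshot("scene");t=eyes.snapshot("top")
for l in("small_driver_handle","nut_driver_handle","driver_stand"):
    rs=[]
    for n,i in(("s",s),("t",t)):
        r=finder.place_of(l,i)
        for q in r[:2]: print(l,n,q["score"],np.round(q["centre"],1))
        c=[q for q in r if (n=="s" and q["centre"][1]<235 and q["centre"][0]<280) or (n=="t" and q["centre"][0]<260)]
        if c: rs.append(ray(i,c[0]["centre"]))
    if len(rs)==2: print(tri(rs).round(4))
f=lambda x,y:(x/2.857+120,y/2.857+110); g=lambda x,y:(x/2.857+170,y/2.857+90)
print("top face", tri([ray(s,g(259,253)),ray(t,f(685,164))]).round(4)); print("shank base", tri([ray(s,g(236,357)),ray(t,f(668,195))]).round(4))
E
```

```text
small_driver_handle s 0.81 [257.2 186.2]
small_driver_handle t 0.75 [215.9 171.1]
[ 0.6155 -0.071   0.1151]
nut_driver_handle s 0.71 [234.7 160.9]
nut_driver_handle t 0.7 [170.4 157.9]
[0.6442 0.0274 0.1382]
driver_stand s 0.68 [243.5 222.2]
driver_stand s 0.38 [257.9 184.4]
driver_stand t 0.93 [195.9 178.1]
driver_stand t 0.3 [306.3 252.9]
[ 0.6332 -0.0066 -0.0063]
top face [ 0.4961 -0.2985  0.2756]
shank base [ 0.4837 -0.3004  0.2209]
```

```bash
python3 - <<'E'
from h import *
print(pose()); plan([(.6129,-.0593,.24,77.6),(.6129,-.0593,.128,77.6)],vmax=.03,nd=4)
E
```

```text
[6.38923667e-01 2.95903981e-02 2.71738337e-01 7.75644977e+01]
0.0016 -0.0231 0.0079 0 0; 0.0016 -0.0231 0.0079 0 0; 0.0015 -0.0231 0.008 0 0; 0.0016 -0.0231 0.0079 0 0; 0 0 0.028 0 0
0 0 0.028 0 0; 0 0 0.028 0 0; 0 0 0.028 0 0; 0 0 0 0 0; 0 0 0 0 0
end [ 6.12900e-01 -5.93000e-02  1.28000e-01  7.75645e+01]
```

```bash
python3 -m creep '0.002 -0.023 0.008 0 0; 0.002 -0.023 0.008 0 0; 0.001 -0.023 0.008 0 0; 0.001 -0.023 0.008 0 0; 0 0 0 0 0'; python3 -m creep '0 0 0.02 0 0; 0 0 0.02 0 0; 0 0 0.02 0 0; 0 0 0.02 0 0; 0 0 0.018 0 0'; python3 -m creep '0 0 0.014 0 0; 0 0 0 0 0; 0 0.003 0 0 0; 0 0.003 0 0 0; 0 0.004 0 0 0'; python3 q.py|grep Tz
```

```text
time_s: 33.75
position: [0.6123, -0.0607, 0.2391]
ee_rot: [-0.001, 0.109, 0.994, -0.0]
ft_force: [1.0, 0.4, 0.1]
grip_width: 0.0915
gripper_force: 0.0
time_s: 34.25
position: [0.6136, -0.0583, 0.1416]
ee_rot: [-0.0, 0.108, 0.994, 0.0]
ft_force: [0.5, 0.3, 1.0]
grip_width: 0.0915
gripper_force: 0.0
time_s: 34.75
position: [0.6163, -0.0489, 0.1296]
ee_rot: [0.001, 0.108, 0.994, 0.0]
ft_force: [-0.4, 0.1, 0.9]
grip_width: 0.0912
gripper_force: 0.0
[-0.43  0.09  0.89] Tz [-0.009  0.009 -0.003  0.006  0.063  0.019] Txy [0.02 0.01] [ 6.15800e-01 -4.91000e-02  1.28900e-01  7.75748e+01] q6 -1.471 34.75
```

Close on the handle at the well's centre.

```bash
python3 -m creep '0 0 0 0 0.4; 0 0 0 0 0.5; 0 0 0 0 0.6; 0 0 0 0 0.7; 0 0 0 0 0.8'; python3 -m creep '0 0 0 0 0.95; 0 0 0 0 0.95; 0 0 0 0 0.95; 0 0 0 0 0.95; 0 0 0 0 0.95'; python3 -m creep '0 0 0 0 0.95; 0 0 0 0 0.95; 0 0 0 0 0.95; 0 0 0 0 0.95; 0 0 0 0 0.95'; python3 q.py|grep Tz
```

```text
time_s: 35.5
position: [0.6157, -0.0492, 0.1286]
ee_rot: [-0.0, 0.108, 0.994, -0.0]
ft_force: [-1.1, -0.2, 0.2]
grip_width: 0.0539
gripper_force: 0.0
time_s: 36.0
position: [0.6157, -0.0492, 0.1286]
ee_rot: [0.0, 0.108, 0.994, -0.0]
ft_force: [-0.2, -0.0, 0.3]
grip_width: 0.018
gripper_force: 30.0
time_s: 36.5
position: [0.6157, -0.0492, 0.1286]
ee_rot: [-0.0, 0.108, 0.994, -0.0]
ft_force: [-0.1, -0.3, -0.3]
grip_width: 0.0178
gripper_force: 30.0
[-0.1  -0.27 -0.29] Tz [-0.014 -0.039  0.039 -0.05   0.013 -0.018] Txy [0.   0.01] [ 6.15700e-01 -4.92000e-02  1.28600e-01  7.75704e+01] q6 -1.471 36.5
```

```bash
cat > m.py <<'E'
from h import *
def run():
    for n in("scene","top"):
        i=eyes.snapshot(n)
        for l in("small_driver_handle","nut_driver_handle"):
            r=finder.place_of(l,i); print(n,l,[(round(q["score"],2),np.round(q["centre"],1)) for q in r[:2]])
            for m in finder.masks_of(l,i)[:1]:
                P=np.argwhere(m["pixels"]); out=[]
                for y in range(P[:,0].min(),P[:,0].max()+1,5):
                    c=P[P[:,0]==y][:,1]
                    if len(c): out.append((y,c.min(),c.max()))
                print("  ",m["extent"],*["%d:%d-%d"%o for o in out])
run()
E
python3 m.py; python3 -m creep '0 0 0 0 0.8; 0 0 0 0 0.7; 0 0 0 0 0.6; 0 0 0 0 0.4; 0 0 0 0 0.4'; python3 m.py
```

```text
scene small_driver_handle [(0.6, array([249.8, 182.8]))]
   [250.4, 190.8, 4.7, 30.0] 190:249-253 195:249-252 200:249-252 205:249-252 210:249-252 215:249-253 220:249-254
scene nut_driver_handle [(0.7, array([232.3, 161.7]))]
   [229.2, 152.8, 15.5, 54.3] 152:230-234 157:229-237 162:229-238 167:230-238 172:233-237 177:233-237 182:233-237 187:234-237 192:234-238 197:234-238 202:231-242
top small_driver_handle []
top nut_driver_handle []
time_s: 37.75
position: [0.6157, -0.0492, 0.1286]
ee_rot: [0.0, 0.108, 0.994, 0.0]
ft_force: [0.3, -0.6, -0.7]
grip_width: 0.0474
gripper_force: 0.0
scene small_driver_handle [(0.48, array([250.2, 180.9]))]
   [245.1, 173.4, 12.0, 45.5] 174:248-248 179:247-249 184:246-250 189:247-250 194:249-251 199:250-251 204:249-252 209:249-252 214:249-252 219:248-254
scene nut_driver_handle [(0.86, array([233.7, 158.6]))]
   [227.4, 152.5, 18.3, 53.0] 150:230-231 155:229-234 160:229-234 165:229-235 170:232-235 175:233-235 180:233-236 185:234-237 190:234-237 195:234-238 200:231-241 205:232-237
top small_driver_handle []
top nut_driver_handle [(0.17, array([306.6, 252.6]))]
```

```bash
python3 -m creep '0 0 0 0 0.2; 0 0 0 0 0; 0 0 0 0 0; 0 0 -0.005 0 0; 0 0 -0.015 0 0'; python3 -m creep '0 0 -0.03 0 0; 0 0 -0.03 0 0; 0 0 -0.03 0 0; 0 0 -0.03 0 0; 0 0 -0.02 0 0'; python3 -m creep '0.02 0 0 0 0; 0.04 0 0 0 0; 0.04 0 0 0 0; 0.02 0 0 0 0; 0 0 0 0 0';python3 m.py
```

```text
time_s: 38.75
position: [0.615, -0.0491, 0.1482]
ee_rot: [-0.001, 0.108, 0.994, 0.0]
ft_force: [0.3, -0.8, 0.3]
grip_width: 0.0901
gripper_force: 0.0
time_s: 39.25
position: [0.6163, -0.0493, 0.2924]
ee_rot: [0.002, 0.108, 0.994, -0.0]
ft_force: [0.9, -0.5, -1.3]
grip_width: 0.0914
gripper_force: 0.0
time_s: 39.75
position: [0.4966, -0.0229, 0.2898]
ee_rot: [0.0, 0.108, 0.994, 0.0]
ft_force: [0.8, 0.4, 0.8]
grip_width: 0.0913
gripper_force: 0.0
scene small_driver_handle [(0.75, array([250.3, 182.8]))]
scene nut_driver_handle [(0.73, array([232.6, 160.5]))]
   [228.8, 148.4, 14.7, 60.6] 147:231-237 152:229-240 157:229-240 162:229-240 167:230-239 172:233-237 177:233-237 182:233-237 187:234-237 192:234-237 197:235-237 202:231-241
top small_driver_handle [(0.51, array([203.8, 169.7]))]
   [199.1, 164.9, 17.1, 18.7] 166:205-208 171:204-211 176:206-211 181:209-215
top nut_driver_handle []
```

```bash
python3 -c "
from h import *
print(env.sign_off())"
```

```text
the job is handed in; nothing more can be done
None
```

The nut is snug at roughly 0.2 N m (0.175 N m read at standstill) and the larger driver is back upright in its well; in transit I grazed the smaller driver and it leaned about 12°, so I stood it upright again in its own well to within about 3 mm before handing in at about 40 s.

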